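Open the bottle warmer, load the specimen bottles and start it

TASK

Get the bottle warmer going: unscrew its orange cover counter-clockwise until the thread lets go, lift it off and set it down the right way up in the middle of the square grey mat. Then stand every amber bottle from the blue pad upright on the floor of the open well, turn the timer dial clockwise to its green mark (the sixth click from the red zero mark), and last press the green start button all the way down. Do not disturb the petri dishes, the blue tip box or the pen pot.

Things in the scene. Friction and masses are not known exactly. Their poses are not given: they have to be found in the camera images.
- warmer: white bottle warmer, fixed to the bench, 200 mm (its x) by 320 mm (its y) by 70 mm high to its flat deck; origin at the centre of its underside, x away from the robot when unturned, z up. A round well with an aluminium wall stands on the deck at its local (0, 80) mm; the dial at local (0, -65) mm; the start button at local (-55, -125) mm
- well_floor (a point): centre of the floor of the round well (level with the deck). Well: 50 mm inner radius, about 63 mm outer radius over its thread, rim 38 mm above the floor; room for three bottles side by side, each about 27 mm from the centre and 120 degrees apart, with their caps standing 12 to 38 mm above the rim; gripped across the well's radius there, the fingers clear the other caps
- cover: orange screw cover of the well, 138 mm diameter, 38 mm high to the top of its disc, with a round ribbed hub on top, 40 mm diameter, from 38 to 72 mm above the origin; 180 g. Origin: centre of the lower edge of its skirt, z up. Screwed down, its origin is 8 mm above the deck.
- cover_grip (a point): on the axis of the cover's hub, 55 mm above the cover's origin: where to grip it. Right-hand single thread, lead 9 mm a turn: turned counter-clockwise from above it rises 9 mm a turn and lets go after about 2.05 turns (18 mm up), not sooner; 2 mm vertical play. Then lift it straight up by 30 mm or more to clear the well
- cover_mat: square grey rubber mat lying on the bench, 180 by 180 by 4 mm, fixed; origin at the centre of its underside. It and the blue pad lie on either side of the warmer, left or right
- pad: blue pad with white edge lying on the bench, 190 by 190 by 4.5 mm, fixed; origin at the centre of its underside; two or three bottles stand on it about 84 mm apart
- bottle1: amber glass specimen bottle with white screw cap (the cap stays on): body 40 mm diameter up to 44 mm high, white cap 30 mm diameter from 50 to 76 mm high, 120 g with a heavy foot; stands upright on the blue pad. Origin: centre of the underside, z up its axis. May be absent (state None)
- bottle2: amber glass specimen bottle with white screw cap (the cap stays on): body 40 mm diameter up to 44 mm high, white cap 30 mm diameter from 50 to 76 mm high, 120 g with a heavy foot; stands upright on the blue pad. Origin: centre of the underside, z up its axis. May be absent (state None)
- bottle3: amber glass specimen bottle with white screw cap (the cap stays on): body 40 mm diameter up to 44 mm high, white cap 30 mm diameter from 50 to 76 mm high, 120 g with a heavy foot; stands upright on the blue pad. Origin: centre of the underside, z up its axis. May be absent (state None)
- bottle4: amber glass specimen bottle with white screw cap (the cap stays on): body 40 mm diameter up to 44 mm high, white cap 30 mm diameter from 50 to 76 mm high, 120 g with a heavy foot; stands upright on the blue pad. Origin: centre of the underside, z up its axis. May be absent (state None)
- dial (a joint): timer dial: angle in rad, growing clockwise from above; 0 with its white pointer at the red mark (towards the robot side, -x of the warmer). Twelve click stops a turn: it springs to each multiple of 0.5236 rad, with about 0.07 N m between stops; the green mark is the sixth click, 3.1416 rad, pointer towards +x of the warmer; range 0 to eight clicks. It starts between zero and just past the second click
- dial_grip (a point): on the dial's axis, 20 mm above the deck: black round dial 37 mm diameter, 32 mm high above the deck: where to grip it
- start (a joint): green start button on the deck: travel in m, 0 up, 0.006 fully down; spring, 5 N when fully down, springs back
- start_top (a point): centre of the top of the start button (26 mm diameter, top 18 mm above the deck), pressed downwards
- dishes: stack of three petri dishes, 64 mm diameter, 45 mm high, loose bystander; origin at the centre of its underside
- tipbox: blue tip box with clear lid, 84 by 124 by 63 mm, loose bystander; origin at the centre of its underside
- pens: white pen pot, 70 mm diameter, 130 mm high with pens, loose bystander; origin at the centre of its underside
Mind the look-alikes: they are no part of the job. There is more than one size of the cover; the job needs the largest.

How it is judged:
By the outcome, as a careful person would: the job done as asked, in the order asked, and still so for the second after the job is handed in, with the robot touching nothing.
Of bottle1, bottle2, bottle3, bottle4 only 2 to 3 are there at a start; the rules pass over those that are not, and their reading is None.
At some moment in a run one of bottle1, bottle2, bottle3, bottle4 may be knocked a few centimetres aside while the robot is not near it.
It also fails if it takes over 210 s, if anything falls off the work surface, if the arm or the gripper's body presses on something with over 40 N, if the wrist force passes 120 N, or if a joint passes its speed limit or range.

ROBOT

A 6-joint arm with a two-finger parallel gripper is mounted at the origin on the work surface. World frame = base frame: x ahead of the robot, y to its left, z up, the work surface at z = 0. Lengths are in mm, angles in rad, forces in N, time in s.
With the tool pointing down it reaches from about 325 to 925 mm from the base axis. Payload 3.1 kg.
Tool frame: the origin (TCP) lies at the centre of the arm's flange, where the gripper is bolted on; the fingertips stand 173 mm ahead of it and the grasp point (between the pads) lies 155 mm ahead of it; z points along the fingers, y is the line along which they close (so a half turn about z gives the same grasp; the last joint's range is limited). The gripper opens to 85 mm and grips with 20 to 120 N. Pads are 22 mm wide; open, the fingers measure 114 mm over their backs; the gripper's body (76 mm by 85 mm) begins 54 mm behind the grasp point. The pads swing forward as they close: fully open they stand 13 mm farther back than shut.
Start: joints at [1.157, 0.217, 1.613, -0, 1.311, -0.112], TCP at [185.756, 596.771, 404.7] pointing down, gripper open.
Joint ranges: [-2.75, 2.75], [-0.78, 2.1], [0.31, 2.55], [-1.13, 4.27], [0.13, 2.63], [-2.58, 2.58]. Speed limits (rad/s): [2.79, 2.79, 3.14, 3.14, 3.14, 3.14].

INTERFACE

Orientations are given as [roll, pitch, yaw] about the fixed x, y, z axes, in that order (R = Rz(yaw) Ry(pitch) Rx(roll)).
In Python, from cell import * gives the robot as it stands.
- The arm moves only by the tool send_rows, never from a script. Its argument "increments" is a list that holds one entry, the list of rows, each a list of 7 numbers: the shift along the tool's x, y, z in mm, then the turn, a rotation vector about the tool's x, y, z in degrees, then the closure in counts, from 0 (fully open) to 255 (shut). In form: [[[dx, dy, dz, wx, wy, wz, grip], ...]]. A call has 1 to 12 rows; each row shifts and turns the commanded pose from where the row before left it, along the tool's axes as they then stand; what a row does not reach is not made up. A row lasts 1/8 s, in which the tool goes at most 62.5 mm and 10.7 degrees, less where a joint would pass 70% of its speed; a pose out of reach is approached as far as the arm can. A call with a gripper value outside its range is refused whole. The fingers move at their own pace and stop on an object; "force" is the grip in N (left out, the last holds). Time passes only in rows, so rows that do not move let the fingers close. It gives the time, the measured TCP pose, the force, the opening and the grip force at its end, in the units of the state.
- read_state(): the state, without advancing time (a new reading comes with each control period).
- snapshot(name): name is "scene" or "top" or "wrist"; returns a dict with "pixels" (384x512x3 uint8, blue, green, red), "fovy" (degrees; the focal length in pixels is half the picture's height over the tangent of half this angle, whatever the lens; pixels are square), "cx", "cy" (the principal point, pixels), "cam_to_world" (4x4, takes a point from camera to world coordinates). Camera axes: x right, y down, z forward; pixel columns grow to the right and rows downward; lengths in mm; the calibration is good to about 2 mm. A picture is of the moment at which its call begins. There is no depth.
- job_done(): hands the job in; it is judged then, once.
Trained networks look in a picture, given as the dict that the camera call returned (one of the last four; its "shot" number tells which), for a name from the list of things; names that differ only in an ending like _2 or _b are one class to them, and where a whole thing is asked for, a point or a joint stands for the part that bears it (a point fixed in the world has none). Each returns a list of dicts, best first, with "p" (0 to 1); they miss things now and then, are a little off and sometimes report something else, mostly with a low value. They report only what shows in the picture. A call takes as long as a camera call. They do not tell look-alikes from the thing itself.
- cut_out(query, picture): "mask" (384x512 bool, what is visible of it).
- pinpoint(query, picture): "position" ([x, y, z] in mm, in world coordinates, good to about 4 mm: a listed point, or the origin of a listed thing).
The state is a dict: "time_s": time; "joints": joint angles; "joint_vel": joint speeds; "joint_efforts": joint torques, N m; "ee_pos": TCP position; "tool_rot": TCP orientation; "wrist_force": force on the tool from outside, world axes, zero at the start; "moment": the same for the moment, N m; "grip_width": opening from 0.0 (shut) to 1.0 (fully open); "finger_force": force on a finger pad.
Only numpy, scipy, OpenCV 4.12 (cv2) and the standard library are available. Lean on these libraries where they do the work, as an engineer would, in place of code of your own. Each camera call takes 0.05 s, during which the arm holds its last target. There are 200 camera calls.

## Working session

There is one attempt and no reset: what is moved stays moved. The work goes in short steps, Python scripts to look and compute and a tool call to move; the robot and the scene stay as the last step left them, time stands still between calls to the robot, and variables do not carry over. Pictures are saved under pics/ and viewed, at most 19 in all, crops included, and the job is handed in when it is done.

Besides the shell and the picture viewer there is one more tool, called after "Call:" as name([rows], argument=value, ...), one row to a line, values as JSON. send_rows: Moves the arm, as the interface text tells. Its arguments: {"type":"object","properties":{"increments":{"type":"array","items":{"type":"array","items":{"type":"array","items":{"type":"number"}}}},"force":{"type":"number"}},"required":["increments"]}

```bash
mkdir -p pics; ls; cat > h.py <<'E'
from cell import *
import numpy as np, cv2
def pos(q,p,n=4):
    for d in pinpoint(q,p)[:n]: print(q,round(d['p'],2),np.round(d['position'],0).tolist())
def px(p,X):
    T=np.linalg.inv(p['cam_to_world']);c=T[:3,:3]@np.array(X,float)+T[:3,3]
    f=p['pixels'].shape[0]/2/np.tan(np.radians(p['fovy']/2));return c[:2]/c[2]*f+[p['cx'],p['cy']]
def ray(p,u,v,z):
    f=p['pixels'].shape[0]/2/np.tan(np.radians(p['fovy']/2));M=np.array(p['cam_to_world'])
    d=M[:3,:3]@[(u-p['cx'])/f,(v-p['cy'])/f,1];o=M[:3,3];return o+d*(z-o[2])/d[2]
E
python3 - <<'E'
from h import *
s=read_state();print({k:np.round(v,3).tolist() for k,v in s.items()})
for n in ['top','scene']:
    p=snapshot(n);cv2.imwrite(f'pics/{n}0.png',p['pixels']);print(n)
    for q in ['warmer','well_floor','cover','cover_grip','cover_mat','pad','bottle1','dial_grip','start_top','dishes','tipbox','pens']: pos(q,p)
E
```

```text
pics
{'time_s': 0.0, 'joints': [1.157, 0.218, 1.615, 0.0, 1.311, -0.112], 'joint_vel': [-0.001, 0.001, -0.0, -0.0, 0.0, 0.001], 'joint_efforts': [0.001, -39.683, -30.386, 0.0, 0.01, -0.0], 'ee_pos': [185.567, 596.386, 403.358], 'tool_rot': [-3.139, -0.0, 2.84], 'wrist_force': [0.002, 0.181, -0.537], 'moment': [-0.026, -0.037, -0.002], 'finger_force': 0.0, 'grip_width': 0.996}
top
warmer 0.78 [516.0, -9.0, -0.0]
well_floor 0.26 [699.0, 258.0, 5.0]
cover 0.69 [306.0, 195.0, -1.0]
cover 0.66 [529.0, 68.0, 80.0]
cover 0.57 [685.0, -303.0, 4.0]
cover_grip 0.77 [685.0, -304.0, 43.0]
cover_grip 0.74 [526.0, 71.0, 133.0]
cover_grip 0.69 [518.0, -8.0, -3.0]
cover_grip 0.67 [307.0, 195.0, 41.0]
cover_mat 0.9 [530.0, 338.0, -4.0]
cover_mat 0.72 [437.0, -125.0, 92.0]
cover_mat 0.62 [519.0, -11.0, -1.0]
pad 0.72 [493.0, -339.0, -3.0]
bottle1 0.66 [543.0, -380.0, 7.0]
bottle1 0.59 [446.0, -391.0, 4.0]
dial_grip 0.78 [504.0, -74.0, 86.0]
start_top 0.67 [437.0, -128.0, 93.0]
dishes 0.61 [723.0, 98.0, 0.0]
tipbox 0.89 [730.0, -97.0, 6.0]
pens 0.96 [697.0, 255.0, 3.0]
scene
well_floor 0.5 [449.0, -390.0, 3.0]
cover 0.77 [529.0, 67.0, 77.0]
cover 0.75 [306.0, 196.0, 5.0]
cover 0.71 [685.0, -303.0, -0.0]
cover_grip 0.97 [523.0, 69.0, 130.0]
cover_grip 0.89 [685.0, -306.0, 43.0]
cover_grip 0.74 [304.0, 195.0, 41.0]
cover_mat 0.81 [528.0, 340.0, -6.0]
pad 0.69 [490.0, -339.0, -1.0]
bottle1 0.64 [539.0, -378.0, 4.0]
bottle1 0.58 [447.0, -389.0, -0.0]
dial_grip 0.63 [499.0, -74.0, 90.0]
start_top 0.44 [433.0, -124.0, 92.0]
dishes 0.83 [722.0, 104.0, 1.0]
tipbox 0.8 [733.0, -98.0, 3.0]
tipbox 0.34 [497.0, -74.0, 88.0]
pens 0.73 [692.0, 254.0, 2.0]
```

View pics/top0.png

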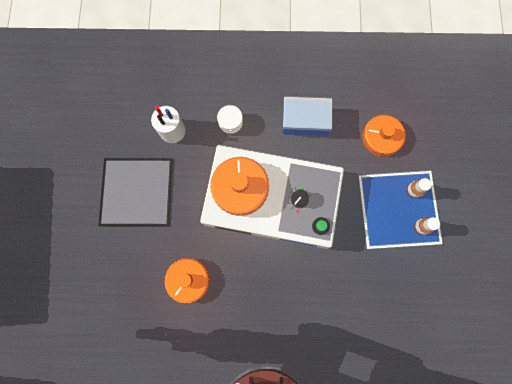

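View pics/scene0.png

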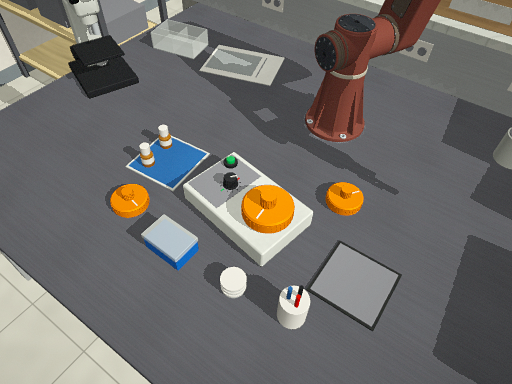

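Call:
send_rows([
  [[-40.1,-33.5,0,0,0,0,0],[-40.1,-33.5,0,0,0,0,0],[-40.1,-33.5,0,0,0,0,0],[-40.1,-33.5,0,0,0,0,0],[-40.1,-33.5,0,0,0,0,0],[-40.1,-33.5,0,0,0,0,0],[-40.1,-33.5,0,0,0,0,0],[-40.1,-33.5,0,0,0,0,0],[-40.1,-33.5,0,0,0,0,0],[-40.1,-33.5,0,0,0,0,0],[-40.1,-33.5,0,0,0,0,0],[-40.1,-33.5,0,0,0,0,0]],
], force=80)

```text
time_s: 2.8
ee_pos: [526.5, 68.3, 405.0]
tool_rot: [3.141, 0.001, 2.84]
wrist_force: [-0.2, 0.1, 1.8]
grip_width: 1.004
finger_force: 0.0
```

Call:
send_rows([
  [[0,0,0,0,0,10.6,0],[0,0,0,0,0,10.6,0],[0,0,0,0,0,10.6,0],[0,0,0,0,0,10.6,0],[0,0,0,0,0,10.6,0],[0,0,0,0,0,10.6,0],[0,0,0,0,0,10.6,0],[0,0,0,0,0,10.6,0],[0,0,0,0,0,10.6,0],[0,0,0,0,0,0,0]],
])

```text
time_s: 4.05
ee_pos: [525.7, 69.9, 404.8]
tool_rot: [3.141, -0.0, 1.177]
wrist_force: [0.6, 0.6, 0.7]
grip_width: 1.001
finger_force: 0.0
```

```bash
cat >> h.py <<'E'
def st():
    s=read_state();print('t',s['time_s'],'j6',round(s['joints'][5],3),'tcp',np.round(s['ee_pos'],1).tolist(),'rpy',np.round(s['tool_rot'],3).tolist(),'F',np.round(s['wrist_force'],1).tolist(),'w',round(s['grip_width'],3),'ff',round(s['finger_force'],1));return s
def go(X,yaw=None):
    from scipy.spatial.transform import Rotation as R
    s=read_state();r=R.from_euler('xyz',s['tool_rot']);print('tool delta',np.round(r.inv().apply(np.array(X,float)-s['ee_pos']),1).tolist(),end=' ')
    if yaw is not None: print('wz deg',round(np.degrees(s['tool_rot'][2]-yaw),1),end='')
    print()
E
python3 - <<'E'
from h import *
s=st();p=snapshot('wrist');cv2.imwrite('pics/w1.png',p['pixels'])
for q in ['cover_grip','cover','dial_grip','start_top']: pos(q,p,2)
print(px(p,[526,70,150]))
E
```

```text
t 4.05 j6 0.394 tcp [525.7, 69.9, 404.8] rpy [3.141, -0.0, 1.177] F [0.6, 0.6, 0.7] w 1.001 ff 0.0
cover_grip 0.89 [528.0, 68.0, 137.0]
cover_grip 0.78 [309.0, 194.0, 41.0]
cover 0.94 [525.0, 67.0, 78.0]
cover 0.62 [308.0, 197.0, -1.0]
dial_grip 0.91 [499.0, -72.0, 90.0]
start_top 0.8 [437.0, -121.0, 90.0]
[255.74437713 195.50624248]
```

View pics/w1.png

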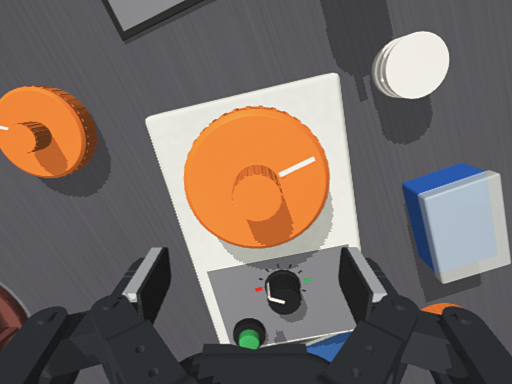

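Call:
send_rows([
  [[0,0,10,0,0,10.4,0],[0,0,10,0,0,10.4,0],[0,0,10,0,0,10.4,0],[0,0,10,0,0,10.4,0],[0,0,10,0,0,10.4,0],[0,0,10,0,0,10.4,0],[0,0,10,0,0,10.4,0],[0,0,10,0,0,10.4,0],[0,0,10,0,0,10.4,0],[0,0,10,0,0,10.4,0],[0,0,10,0,0,10.4,0],[0,0,3,0,0,0,0]],
])

```text
time_s: 5.8
ee_pos: [525.4, 69.9, 291.0]
tool_rot: [3.141, 0.001, -0.819]
wrist_force: [-0.8, 0.5, 0.1]
grip_width: 1.0
finger_force: 0.0
```

Call:
send_rows([
  [[0,0,0,0,0,0,255],[0,0,0,0,0,0,255],[0,0,0,0,0,0,255],[0,0,0,0,0,0,255],[0,0,0,0,0,0,255],[0,0,0,0,0,0,255]],
])

```text
time_s: 6.55
ee_pos: [526.3, 69.9, 292.7]
tool_rot: [-3.14, -0.001, -0.822]
wrist_force: [-0.4, -0.0, 5.9]
grip_width: 0.45
finger_force: 80.4
```

```bash
python3 -c "
from h import *
st()"
```

```text
t 6.55 j6 2.392 tcp [526.3, 69.9, 292.7] rpy [-3.14, -0.001, -0.822] F [-0.4, -0.0, 5.9] w 0.45 ff 80.4
```

Call:
send_rows([
  [[0,0,-0.26,0,0,-10.4,255],[0,0,-0.26,0,0,-10.4,255],[0,0,-0.26,0,0,-10.4,255],[0,0,-0.26,0,0,-10.4,255],[0,0,-0.26,0,0,-10.4,255],[0,0,-0.26,0,0,-10.4,255],[0,0,-0.26,0,0,-10.4,255],[0,0,-0.26,0,0,-10.4,255],[0,0,-0.26,0,0,-10.4,255],[0,0,-0.26,0,0,-10.4,255],[0,0,-0.26,0,0,-10.4,255],[0,0,-0.26,0,0,-10.4,255]],
])

```text
time_s: 8.05
ee_pos: [525.7, 68.5, 294.9]
tool_rot: [3.141, 0.004, 1.361]
wrist_force: [-1.8, -6.4, 4.5]
grip_width: 0.449
finger_force: 80.4
```

Call:
send_rows([
  [[0,0,-0.26,0,0,-10.4,255],[0,0,-0.26,0,0,-10.4,255],[0,0,-0.26,0,0,-10.4,255],[0,0,-0.26,0,0,-10.4,255],[0,0,-0.26,0,0,-10.4,255],[0,0,-0.26,0,0,-10.4,255],[0,0,-0.26,0,0,-10.4,255],[0,0,-0.26,0,0,-10.4,255],[0,0,-0.26,0,0,-10.4,255],[0,0,-0.26,0,0,-10.4,255],[0,0,-0.26,0,0,-10.4,255],[0,0,-0.26,0,0,-10.4,255]],
])

```text
time_s: 9.55
ee_pos: [526.4, 69.5, 298.1]
tool_rot: [-3.14, 0.003, -2.744]
wrist_force: [0.9, -0.4, 0.6]
grip_width: 0.446
finger_force: 81.0
```

Call:
send_rows([
  [[0,0,-0.26,0,0,-10.4,255],[0,0,-0.26,0,0,-10.4,255],[0,0,0,0,0,0,255]],
])

```text
time_s: 9.93
ee_pos: [526.0, 69.7, 298.5]
tool_rot: [-3.14, 0.001, -2.387]
wrist_force: [3.4, -1.1, 1.3]
grip_width: 0.448
finger_force: 81.1
```

```bash
python3 - <<'E'
from h import *
st();p=snapshot('wrist');cv2.imwrite('pics/w2.png',p['pixels']);pos('cover',p,2)
E
```

```text
t 9.925 j6 -2.325 tcp [526.0, 69.7, 298.5] rpy [-3.14, 0.001, -2.387] F [3.4, -1.1, 1.3] w 0.448 ff 81.1
cover 0.67 [522.0, 70.0, 86.0]
```

View pics/w2.png

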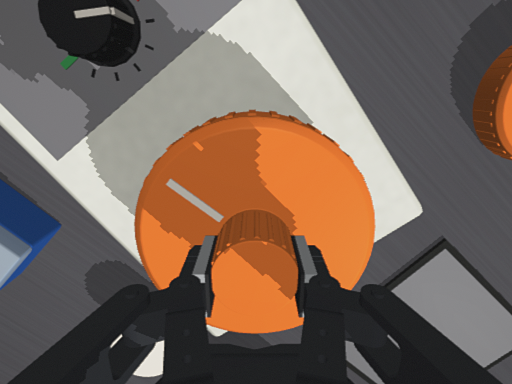

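Call:
send_rows([
  [[0,0,0,0,0,0,60],[0,0,0,0,0,0,60],[0,0,0,0,0,10.4,60],[0,0,0,0,0,10.4,60],[0,0,0,0,0,10.4,60],[0,0,0,0,0,10.4,60],[0,0,0,0,0,10.4,60],[0,0,0,0,0,10.4,60],[0,0,0,0,0,10.4,60],[0,0,0,0,0,10.4,60],[0,0,0,0,0,10.4,60],[0,0,0,0,0,10.4,60]],
])

```text
time_s: 11.52
ee_pos: [525.2, 70.1, 297.9]
tool_rot: [-3.14, -0.001, 2.076]
wrist_force: [-0.1, -0.6, 0.3]
grip_width: 0.764
finger_force: 0.0
```

Call:
send_rows([
  [[0,0,0,0,0,10.4,60],[0,0,0,0,0,10.4,60],[0,0,0,0,0,10.4,60],[0,0,0,0,0,10.4,60],[0,0,0,0,0,10.4,60],[0,0,0,0,0,10.4,60],[0,0,0,0,0,10.4,60],[0,0,0,0,0,10.4,60],[0,0,0,0,0,10.4,60],[0,0,0,0,0,10.4,60],[0,0,0,0,0,10.4,60],[0,0,0,0,0,10.4,60]],
])

```text
time_s: 13.02
ee_pos: [525.2, 70.1, 297.9]
tool_rot: [-3.141, 0.002, -0.103]
wrist_force: [0.3, -0.7, 0.9]
grip_width: 0.767
finger_force: 0.0
```

Call:
send_rows([
  [[0,0,0,0,0,10.4,60],[0,0,0,0,0,10.4,60],[0,0,0,0,0,0,60],[0,0,0,0,0,0,255],[0,0,0,0,0,0,255],[0,0,0,0,0,0,255],[0,0,0,0,0,0,255],[0,0,0,0,0,0,255]],
])

```text
time_s: 14.02
ee_pos: [525.9, 69.7, 298.8]
tool_rot: [3.141, -0.001, -0.458]
wrist_force: [0.3, -2.7, 2.1]
grip_width: 0.444
finger_force: 80.1
```

```bash
python3 -c "
from h import *
st()"
```

```text
t 14.025 j6 2.029 tcp [525.9, 69.7, 298.8] rpy [3.141, -0.001, -0.458] F [0.3, -2.7, 2.1] w 0.444 ff 80.1
```

Call:
send_rows([
  [[0,0,-0.26,0,0,-10.4,255],[0,0,-0.26,0,0,-10.4,255],[0,0,-0.26,0,0,-10.4,255],[0,0,-0.26,0,0,-10.4,255],[0,0,-0.26,0,0,-10.4,255],[0,0,-0.26,0,0,-10.4,255],[0,0,-0.26,0,0,-10.4,255],[0,0,-0.26,0,0,-10.4,255],[0,0,-0.26,0,0,-10.4,255],[0,0,-0.26,0,0,-10.4,255],[0,0,-0.26,0,0,-10.4,255],[0,0,-0.26,0,0,-10.4,255]],
])

```text
time_s: 15.52
ee_pos: [525.9, 69.1, 301.9]
tool_rot: [3.141, 0.002, 1.724]
wrist_force: [-0.6, -5.8, 2.6]
grip_width: 0.447
finger_force: 80.7
```

Call:
send_rows([
  [[0,0,-0.26,0,0,-10.4,255],[0,0,-0.26,0,0,-10.4,255],[0,0,-0.26,0,0,-10.4,255],[0,0,-0.26,0,0,-10.4,255],[0,0,-0.26,0,0,-10.4,255],[0,0,-0.26,0,0,-10.4,255],[0,0,-0.26,0,0,-10.4,255],[0,0,-0.26,0,0,-10.4,255],[0,0,-0.26,0,0,-10.4,255],[0,0,-0.26,0,0,-10.4,255],[0,0,-0.26,0,0,-10.4,255],[0,0,-0.26,0,0,-10.4,255]],
])

```text
time_s: 17.02
ee_pos: [525.9, 69.6, 305.0]
tool_rot: [-3.141, 0.0, -2.381]
wrist_force: [-0.6, -6.3, 3.1]
grip_width: 0.451
finger_force: 81.1
```

Call:
send_rows([
  [[0,0,0,0,0,0,60],[0,0,0,0,0,0,60],[0,0,0,0,0,0,60],[0,0,0,0,0,10.4,60],[0,0,0,0,0,10.4,60],[0,0,0,0,0,10.4,60],[0,0,0,0,0,10.4,60],[0,0,0,0,0,10.4,60],[0,0,0,0,0,10.4,60],[0,0,0,0,0,10.4,60],[0,0,0,0,0,10.4,60],[0,0,0,0,0,10.4,60]],
])

```text
time_s: 18.52
ee_pos: [525.6, 70.1, 304.5]
tool_rot: [3.142, -0.0, 2.257]
wrist_force: [-1.5, 0.2, 0.6]
grip_width: 0.765
finger_force: 0.0
```

Call:
send_rows([
  [[0,0,0,0,0,10.4,60],[0,0,0,0,0,10.4,60],[0,0,0,0,0,10.4,60],[0,0,0,0,0,10.4,60],[0,0,0,0,0,10.4,60],[0,0,0,0,0,10.4,60],[0,0,0,0,0,10.4,60],[0,0,0,0,0,10.4,60],[0,0,0,0,0,10.4,60],[0,0,0,0,0,10.4,60],[0,0,0,0,0,10.4,60],[0,0,0,0,0,10.4,60]],
])

```text
time_s: 20.02
ee_pos: [525.6, 70.1, 304.6]
tool_rot: [-3.141, 0.0, 0.079]
wrist_force: [0.5, -0.3, -0.4]
grip_width: 0.767
finger_force: 0.0
```

Call:
send_rows([
  [[0,0,0,0,0,10.4,60],[0,0,0,0,0,10.4,60],[0,0,0,0,0,0,60],[0,0,0,0,0,0,255],[0,0,0,0,0,0,255],[0,0,0,0,0,0,255],[0,0,0,0,0,0,255],[0,0,0,0,0,0,255]],
])

```text
time_s: 21.02
ee_pos: [526.2, 69.6, 305.3]
tool_rot: [3.141, -0.002, -0.277]
wrist_force: [1.2, -4.3, 2.5]
grip_width: 0.451
finger_force: 80.2
```

```bash
python3 -c "
from h import *
st();p=snapshot('wrist');cv2.imwrite('pics/w3.png',p['pixels']);pos('cover',p,2)"
```

```text
t 21.025 j6 1.848 tcp [526.2, 69.6, 305.3] rpy [3.141, -0.002, -0.277] F [1.2, -4.3, 2.5] w 0.451 ff 80.2
cover 0.67 [526.0, 70.0, 91.0]
```

View pics/w3.png

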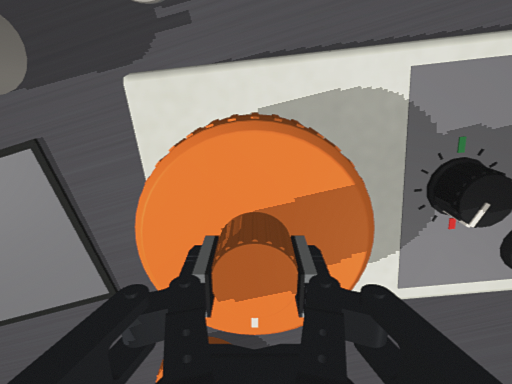

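Call:
send_rows([
  [[0,0,-0.26,0,0,-10.4,255],[0,0,-0.26,0,0,-10.4,255],[0,0,-0.26,0,0,-10.4,255],[0,0,-0.26,0,0,-10.4,255],[0,0,-0.26,0,0,-10.4,255],[0,0,-0.26,0,0,-10.4,255],[0,0,-0.26,0,0,-10.4,255],[0,0,-0.26,0,0,-10.4,255],[0,0,-0.26,0,0,-10.4,255],[0,0,-0.26,0,0,-10.4,255],[0,0,-0.26,0,0,-10.4,255],[0,0,-0.26,0,0,-10.4,255]],
])

```text
time_s: 22.62
ee_pos: [526.0, 69.2, 308.3]
tool_rot: [3.141, 0.001, 1.905]
wrist_force: [1.3, -4.5, 4.5]
grip_width: 0.45
finger_force: 80.6
```

Call:
send_rows([
  [[0,0,-0.26,0,0,-10.4,255],[0,0,-0.26,0,0,-10.4,255],[0,0,-0.26,0,0,-10.4,255],[0,0,-0.26,0,0,-10.4,255],[0,0,-0.26,0,0,-10.4,255],[0,0,-0.26,0,0,-10.4,255],[0,0,-0.26,0,0,-10.4,255],[0,0,-0.26,0,0,-10.4,255],[0,0,-0.26,0,0,-10.4,255],[0,0,-0.26,0,0,-10.4,255],[0,0,-0.26,0,0,-10.4,255],[0,0,-1,0,0,0,255]],
])

```text
time_s: 24.12
ee_pos: [526.0, 69.6, 311.5]
tool_rot: [-3.14, 0.001, -2.386]
wrist_force: [2.0, -4.5, -1.3]
grip_width: 0.445
finger_force: 80.3
```

Call:
send_rows([
  [[0,0,-2,0,0,0,255],[0,0,-2,0,0,0,255]],
])

```text
time_s: 24.38
ee_pos: [525.4, 69.6, 314.2]
tool_rot: [3.141, -0.001, -2.387]
wrist_force: [3.8, -5.1, -5.7]
grip_width: 0.442
finger_force: 80.7
```

Call:
send_rows([
  [[0,0,-2,0,0,0,255],[0,0,-2,0,0,0,255],[0,0,0,0,0,0,255]],
])

```text
time_s: 24.75
ee_pos: [525.4, 69.7, 318.3]
tool_rot: [3.141, -0.001, -2.387]
wrist_force: [2.6, -4.1, -3.2]
grip_width: 0.445
finger_force: 80.7
```

Call:
send_rows([
  [[0,0,-15,0,0,0,255],[0,0,-20,0,0,0,255],[0,0,-20,0,0,0,255],[-20,20.7,0,0,0,0,255],[-27.8,28.8,0,0,0,0,255],[-27.8,28.8,0,0,0,0,255],[-27.8,28.8,0,0,0,0,255],[-27.8,28.8,0,0,0,0,255],[-27.8,28.8,0,0,0,0,255],[-27.8,28.8,0,0,0,0,255],[0,0,0,0,0,0,255],[0,0,0,0,0,0,255]],
])

```text
time_s: 26.25
ee_pos: [528.0, 339.0, 373.7]
tool_rot: [3.14, -0.003, -2.386]
wrist_force: [0.8, -0.8, -1.4]
grip_width: 0.445
finger_force: 81.7
```

```bash
python3 - <<'E'
from h import *
st();go([529,339,221])
p=snapshot('top');cv2.imwrite('pics/t2.png',p['pixels'])
for q in ['cover','cover_mat','bottle1','well_floor']: pos(q,p,4)
p=snapshot('wrist')
pos('cover_mat',p)
E
```

```text
t 26.25 j6 -1.868 tcp [528.0, 339.0, 373.7] rpy [3.14, -0.003, -2.386] F [0.8, -0.8, -1.4] w 0.445 ff 81.7
tool delta [-1.1, -1.0, 152.7] 
cover 0.94 [531.0, 341.0, 162.0]
cover 0.9 [686.0, -304.0, 3.0]
cover 0.87 [306.0, 192.0, -3.0]
cover 0.23 [724.0, 99.0, 0.0]
cover_mat 0.75 [530.0, 341.0, 4.0]
bottle1 0.9 [541.0, -379.0, 6.0]
bottle1 0.63 [449.0, -389.0, 5.0]
bottle1 0.23 [730.0, -98.0, 2.0]
well_floor 0.61 [527.0, 68.0, 67.0]
well_floor 0.59 [440.0, -125.0, 92.0]
```

View pics/t2.png

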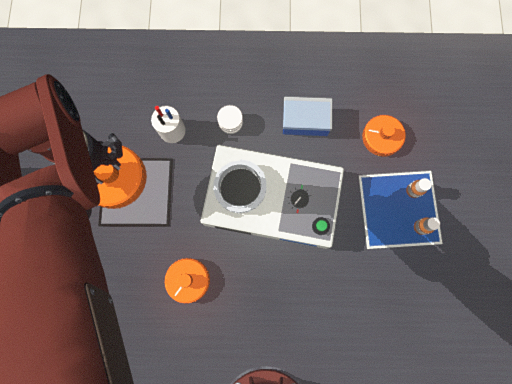

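Call:
send_rows([
  [[-1.5,-1,25,0,0,0,255],[0,0,30,0,0,0,255],[0,0,30,0,0,0,255],[0,0,30,0,0,0,255],[0,0,20,0,0,0,255],[0,0,11,0,0,0,255],[0,0,2,0,0,0,255],[0,0,2,0,0,0,255],[0,0,0,0,0,0,255]],
])

```text
time_s: 27.72
ee_pos: [531.2, 339.4, 225.7]
tool_rot: [-3.141, 0.002, -2.386]
wrist_force: [-0.2, -0.1, -0.8]
grip_width: 0.445
finger_force: 81.7
```

Call:
send_rows([
  [[0,0,1.5,0,0,0,255],[0,0,1.5,0,0,0,255],[0,0,1.5,0,0,0,255],[0,0,0,0,0,0,255]],
])

```text
time_s: 28.22
ee_pos: [530.6, 339.1, 219.9]
tool_rot: [3.141, -0.001, -2.386]
wrist_force: [-0.1, -0.2, -1.3]
grip_width: 0.449
finger_force: 81.7
```

Call:
send_rows([
  [[0,0,1,0,0,0,255],[0,0,1,0,0,0,255],[0,0,0,0,0,0,255]],
])

```text
time_s: 28.6
ee_pos: [530.8, 339.1, 219.3]
tool_rot: [3.142, -0.001, -2.386]
wrist_force: [-2.6, -2.4, 5.3]
grip_width: 0.442
finger_force: 82.5
```

Call:
send_rows([
  [[0,0,0,0,0,0,40],[0,0,0,0,0,0,40],[0,0,0,0,0,0,40],[0,0,-20,0,0,0,40],[0,0,-40,0,0,0,0],[0,0,-40,0,0,0,0],[0,0,-40,0,0,0,0],[0,0,-30,0,0,0,0]],
])

```text
time_s: 29.6
ee_pos: [531.0, 339.3, 392.4]
tool_rot: [-3.14, 0.004, -2.386]
wrist_force: [0.8, 0.1, -0.4]
grip_width: 1.001
finger_force: 0.0
```

Call:
send_rows([
  [[0,0,0,0,0,10.5,0],[0,0,0,0,0,10.5,0],[0,0,0,0,0,10.5,0],[0,0,0,0,0,10.5,0],[0,0,0,0,0,10.5,0],[0,0,0,0,0,10.5,0],[0,0,0,0,0,10.5,0],[0,0,0,0,0,10.5,0],[0,0,0,0,0,10.5,0],[0,0,0,0,0,10.5,0],[0,0,0,0,0,10.5,0],[0,0,0,0,0,10.5,0]],
])

```text
time_s: 31.1
ee_pos: [530.7, 339.2, 389.9]
tool_rot: [3.14, -0.001, 1.692]
wrist_force: [-0.8, -0.4, -0.3]
grip_width: 0.995
finger_force: 0.0
```

```bash
python3 - <<'E'
from h import *
st();go([505,-350,390],1.70)
E
```

```text
t 31.1 j6 0.336 tcp [530.7, 339.2, 389.9] rpy [3.14, -0.001, 1.692] F [-0.8, -0.4, -0.3] w 0.995 ff 0.0
tool delta [-681.0, -109.1, -0.7] wz deg -0.4
```

Call:
send_rows([
  [[-30,-5,0,0,0,0,0],[-54,-8.7,0,0,0,0,0],[-54,-8.7,0,0,0,0,0],[-54,-8.7,0,0,0,0,0],[-54,-8.7,0,0,0,0,0],[-54,-8.7,0,0,0,0,0],[-54,-8.7,0,0,0,0,0],[-54,-8.7,0,0,0,0,0],[-54,-8.7,0,0,0,0,0],[-54,-8.7,0,0,0,0,0],[-54,-8.7,0,0,0,0,0],[-54,-8.7,0,0,0,0,0]],
])

```text
time_s: 32.6
ee_pos: [509.9, -294.4, 390.1]
tool_rot: [3.14, 0.002, 1.698]
wrist_force: [0.8, -0.4, -0.5]
grip_width: 1.002
finger_force: 0.0
```

Call:
send_rows([
  [[-40,-6.5,0,0,0,0,0],[-17,-2.8,0,0,0,0,0],[0,0,0,0,0,0,0]],
])

```text
time_s: 32.98
ee_pos: [508.1, -350.8, 389.0]
tool_rot: [3.141, 0.0, 1.697]
wrist_force: [-0.3, 0.1, -0.7]
grip_width: 0.998
finger_force: 0.0
```

```bash
python3 - <<'E'
from h import *
st();p=snapshot('wrist');cv2.imwrite('pics/w4.png',p['pixels'])
pos('bottle1',p);print(px(p,[541,-379,80]),px(p,[448,-390,80]))
p=snapshot('scene')
for q in ['bottle1','well_floor','cover']: pos(q,p)
E
```

```text
t 32.975 j6 -0.844 tcp [508.1, -350.8, 389.0] rpy [3.141, 0.0, 1.697] F [-0.3, 0.1, -0.7] w 0.998 ff 0.0
bottle1 0.95 [541.0, -371.0, 1.0]
bottle1 0.68 [446.0, -391.0, 5.0]
[283.89934039 207.43346091] [191.3306212  206.70226305]
bottle1 0.69 [449.0, -390.0, 4.0]
bottle1 0.62 [543.0, -376.0, 5.0]
cover 0.87 [531.0, 340.0, 2.0]
cover 0.84 [307.0, 197.0, 4.0]
cover 0.73 [686.0, -305.0, 2.0]
```

View pics/w4.png

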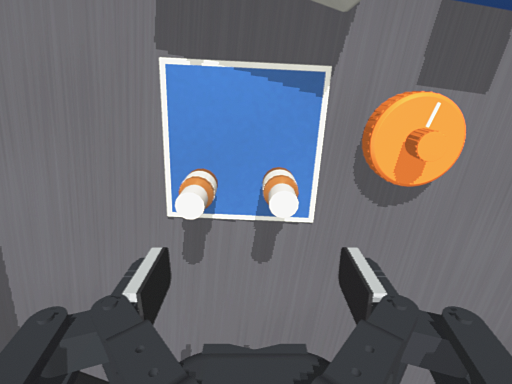

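```bash
python3 - <<'E'
from h import *
p=snapshot('wrist');I=p['pixels'].astype(int)
m=((I.min(2)>195)).astype('uint8')
n,l,s,c=cv2.connectedComponentsWithStats(m)
for i in range(1,n):
    if s[i,4]>150: print(s[i],c[i])
for u,v in [(284,204),(190,204)]: 
    X=ray(p,u,v,80.5);print(X)
X=ray(p,284,204,80.5);go([X[0],X[1],223.5],1.70)
E
```

```text
[ 159   59  172  166 3747] [231.35174807 147.20870029]
[267 163  30  36 820] [281.53536585 181.02560976]
[185 173  29  17 151] [202.23178808 177.93377483]
[123 248  38  54 344] [140.9505814  273.72965116]
[348 248  39  50 326] [366.25153374 271.69631902]
[ 540.52754429 -372.77233394   80.5       ]
[ 446.9539729  -384.97912701   80.5       ]
tool delta [-27.6, 28.7, 164.8] wz deg -0.0
```

```bash
python3 - <<'E'
from h import *
st()
p=snapshot('wrist');cv2.imwrite('pics/w5.png',p['pixels']);pos('bottle1',p)
E
```

```text
t 33.325 j6 -0.845 tcp [508.5, -349.1, 388.3] rpy [-3.142, -0.0, 1.7] F [-0.4, 0.6, -0.3] w 1.002 ff 0.0
bottle1 0.85 [441.0, -390.0, 4.0]
bottle1 0.79 [538.0, -345.0, 1.0]
```

View pics/w5.png

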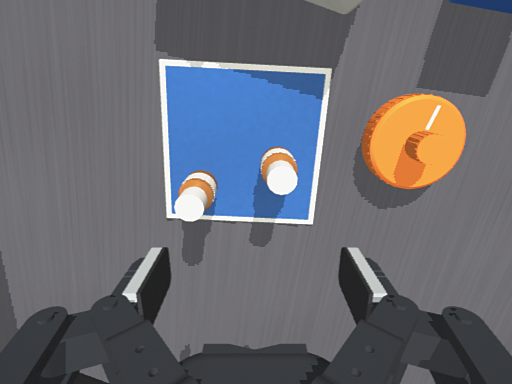

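```bash
python3 - <<'E'
from h import *
st()
p=snapshot('wrist')
print(ray(p,190,206,80.5))
X=ray(p,282,180,80.5);print(X);go([X[0],X[1],223.5],1.70)
E
```

```text
t 33.425 j6 -0.845 tcp [508.4, -349.5, 388.2] rpy [-3.142, -0.0, 1.699] F [0.2, -0.7, -0.3] w 1.0 ff 0.0
[ 446.98440192 -387.81375379   80.5       ]
[ 534.43589869 -348.84143377   80.5       ]
tool delta [-2.5, 25.9, 164.7] wz deg -0.0
```

Call:
send_rows([
  [[-1,13.5,0,0,0,0,0],[0,13.5,20,0,0,0,0],[0,0,35,0,0,0,0],[0,0,35,0,0,0,0],[0,0,35,0,0,0,0],[0,0,25,0,0,0,0],[0,0,14.5,0,0,0,0],[0,0,0,0,0,0,0]],
], force=40)

```text
time_s: 34.48
ee_pos: [535.1, -347.5, 222.4]
tool_rot: [-3.14, -0.002, 1.698]
wrist_force: [0.5, -0.2, 0.6]
grip_width: 0.999
finger_force: 0.0
```

```bash
python3 - <<'E'
from h import *
st();p=snapshot('wrist');cv2.imwrite('pics/w6.png',p['pixels']);pos('bottle1',p)
E
```

```text
t 34.475 j6 -0.814 tcp [535.1, -347.5, 222.4] rpy [-3.14, -0.002, 1.698] F [0.5, -0.2, 0.6] w 0.999 ff 0.0
bottle1 0.92 [535.0, -343.0, 5.0]
bottle1 0.88 [444.0, -389.0, 7.0]
```

View pics/w6.png

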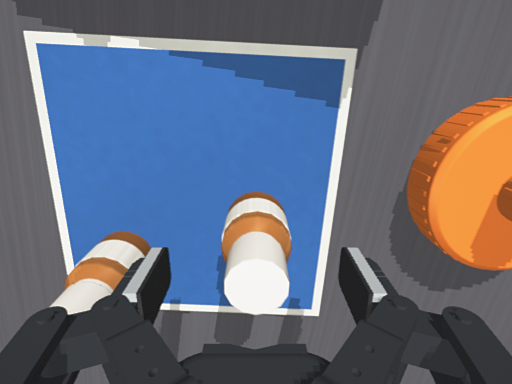

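Call:
send_rows([
  [[2,0,0,0,0,0,0],[0,0,0,0,0,0,255],[0,0,0,0,0,0,255],[0,0,0,0,0,0,255],[0,0,0,0,0,0,255],[0,0,0,0,0,0,255],[0,0,0,0,0,0,255],[0,0,-20,0,0,0,255],[0,0,-40,0,0,0,255],[0,0,-40,0,0,0,255],[0,0,-20,0,0,0,255],[0,0,0,0,0,0,255]],
])

```text
time_s: 36.08
ee_pos: [535.3, -346.3, 346.1]
tool_rot: [3.139, 0.003, 1.698]
wrist_force: [0.4, -0.7, -1.0]
grip_width: 0.334
finger_force: 39.7
```

```bash
python3 - <<'E'
from h import *
s=st();p=snapshot('wrist');I=p['pixels'];cv2.imwrite('pics/w7.png',I)
pos('bottle1',p)
c=np.array([526,69.7]);u=np.array([np.sin(1.698),-np.cos(1.698)])
A=c+27*u;B=c-27*u;print(A,B);go([A[0],A[1],345],1.698)
E
```

```text
t 36.075 j6 -0.812 tcp [535.3, -346.3, 346.1] rpy [3.139, 0.003, 1.698] F [0.4, -0.7, -1.0] w 0.334 ff 39.7
bottle1 0.7 [536.0, -344.0, 126.0]
bottle1 0.6 [443.0, -392.0, 5.0]
[552.78185393  73.12524452] [499.21814607  66.27475548]
tool delta [412.8, 71.5, -2.2] wz deg 0.0
```

View pics/w7.png

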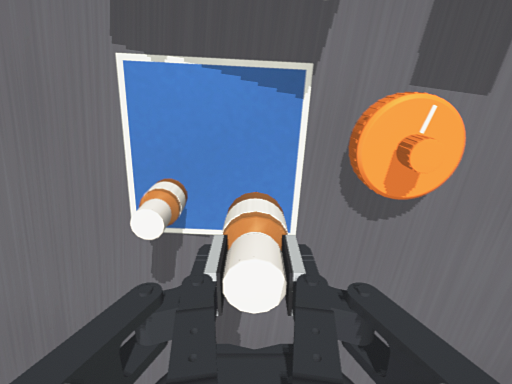

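Call:
send_rows([
  [[20,3.5,0,0,0,0,255],[45,7.8,0,0,0,0,255],[50,8.7,0,0,0,0,255],[50,8.7,0,0,0,0,255],[50,8.7,0,0,0,0,255],[50,8.7,0,0,0,0,255],[50,8.7,0,0,0,0,255],[45,7.8,0,0,0,0,255],[35,6,0,0,0,0,255],[18,3,0,0,0,0,255],[0,0,0,0,0,0,255]],
])

```text
time_s: 37.55
ee_pos: [552.7, 74.0, 342.6]
tool_rot: [-3.139, 0.0, 1.701]
wrist_force: [-0.6, -1.2, -1.7]
grip_width: 0.338
finger_force: 39.7
```

```bash
python3 - <<'E'
from h import *
s=st();p=snapshot('wrist');I=p['pixels'];cv2.imwrite('pics/w8.png',I)
pos('bottle1',p);pos('well_floor',p)
print('cap',ray(p,255,285,s['ee_pos'][2]-218+76))
go([552.8,73.1,300])
th=np.linspace(0,2*np.pi,8,endpoint=False)
for r,z in((50,108),): print([np.round(px(p,[526+r*np.cos(t),69.7+r*np.sin(t),z])).astype(int).tolist() for t in th])
E
```

```text
t 37.55 j6 -0.123 tcp [552.7, 74.0, 342.6] rpy [-3.139, 0.0, 1.701] F [-0.6, -1.2, -1.7] w 0.338 ff 39.7
bottle1 0.77 [554.0, 75.0, 122.0]
well_floor 0.65 [530.0, 70.0, 70.0]
cap [551.45617342  73.92106971 200.64767577]
tool delta [1.2, -0.3, 43.3] 
[[287, 215], [275, 167], [227, 140], [174, 154], [152, 199], [170, 243], [214, 265], [261, 254]]
```

View pics/w8.png

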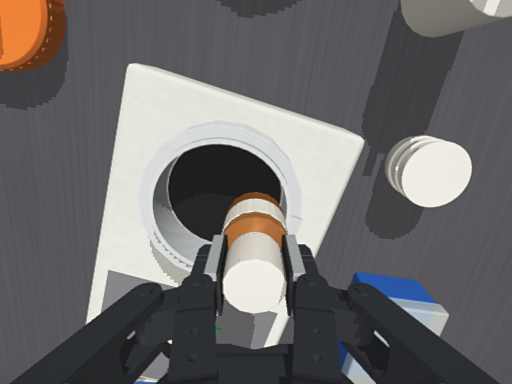

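Call:
send_rows([
  [[0,-1,12,0,0,0,255],[0,0,14,0,0,0,255],[0,0,12,0,0,0,255],[0,0,8,0,0,0,255],[0,0,4,0,0,0,255],[0,0,2,0,0,0,255],[0,0,0,0,0,0,255]],
])

```text
time_s: 38.58
ee_pos: [552.5, 72.8, 291.9]
tool_rot: [3.141, 0.0, 1.698]
wrist_force: [0.3, 0.8, -1.0]
grip_width: 0.337
finger_force: 39.7
```

Call:
send_rows([
  [[0,0,1.5,0,0,0,255],[0,0,1.5,0,0,0,255],[0,0,0,0,0,0,255]],
])

```text
time_s: 38.95
ee_pos: [552.8, 72.8, 289.9]
tool_rot: [3.141, 0.0, 1.698]
wrist_force: [-1.1, -0.2, 4.5]
grip_width: 0.335
finger_force: 40.1
```

Call:
send_rows([
  [[0,0,0,0,0,0,100],[0,0,0,0,0,0,100],[0,0,0,0,0,0,100],[0,0,-20,0,0,0,100],[0,0,-40,0,0,0,60],[0,0,-40,0,0,0,0],[0,0,0,0,0,0,0]],
])

```text
time_s: 39.83
ee_pos: [553.9, 72.8, 393.2]
tool_rot: [3.133, 0.001, 1.698]
wrist_force: [-1.3, -0.5, -0.3]
grip_width: 0.999
finger_force: 0.0
```

```bash
python3 - <<'E'
from h import *
s=st();p=snapshot('top');cv2.imwrite('pics/t3.png',cv2.resize(p['pixels'][120:270,180:460],None,fx=2.8,fy=2.8))
pos('bottle1',p);p=snapshot('scene');pos('bottle1',p)
go([446,-389,390],1.698)
E
```

```text
t 39.825 j6 -0.123 tcp [553.9, 72.8, 393.2] rpy [3.133, 0.001, 1.698] F [-1.3, -0.5, -0.3] w 0.999 ff 0.0
bottle1 0.71 [447.0, -391.0, 6.0]
bottle1 0.68 [551.0, 70.0, 69.0]
bottle1 0.65 [450.0, -390.0, 4.0]
tool delta [-444.5, -163.5, -2.9] wz deg 0.0
```

View pics/t3.png

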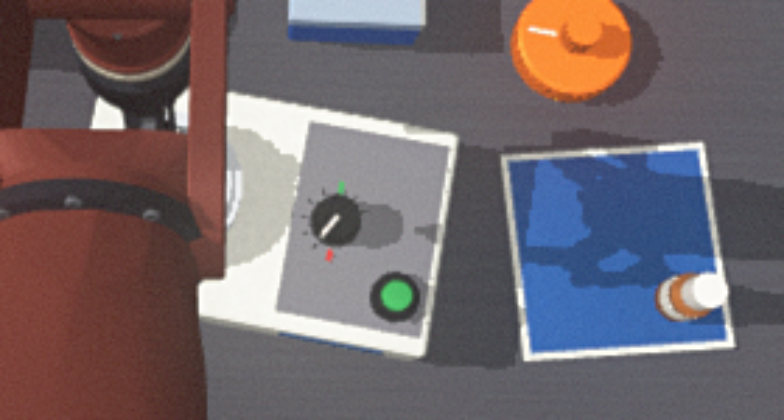

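Call:
send_rows([
  [[-25,-9.2,0,0,0,0,0],[-50,-18.2,0,0,0,0,0],[-53,-19.4,0,0,0,0,0],[-53,-19.4,0,0,0,0,0],[-53,-19.4,0,0,0,0,0],[-53,-19.4,0,0,0,0,0],[-53,-19.4,0,0,0,0,0],[-53,-19.4,0,0,0,0,0],[-51.5,-19,0,0,0,0,0],[0,0,35,0,0,0,0],[0,0,35,0,0,0,0],[0,0,0,0,0,0,0]],
])

```text
time_s: 41.52
ee_pos: [445.5, -387.2, 312.9]
tool_rot: [-3.135, -0.01, 1.698]
wrist_force: [-0.7, 0.3, -0.8]
grip_width: 0.998
finger_force: 0.0
```

```bash
python3 - <<'E'
from h import *
s=st();p=snapshot('wrist');pos('bottle1',p)
go([447,-390,222.5],1.698)
for d in cut_out('bottle1',p)[:1]:
    m=d['mask']&(p['pixels'].min(2)>200);v,u=np.nonzero(m);print(u.min(),u.max(),v.min(),v.max())
    k=v>v.max()-14; print('cap ctr guess',(u.min()+u.max())/2)
print(px(p,[447,-390,80.5]))
E
```

```text
t 41.525 j6 -0.961 tcp [445.5, -387.2, 312.9] rpy [-3.135, -0.01, 1.698] F [-0.7, 0.3, -0.8] w 0.998 ff 0.0
bottle1 0.76 [445.0, -393.0, 5.0]
tool delta [-1.5, -0.4, 95.4] wz deg 0.0
236 280 168 230
cap ctr guess 258.0
[259.50820741 213.62918157]
```

Call:
send_rows([
  [[-2,0,20,0,0,0,0],[0,0,30,0,0,0,0],[0,0,25,0,0,0,0],[0,0,15,0,0,0,0],[0,0,0,0,0,0,0],[0,0,0,0,0,0,0]],
])

```text
time_s: 42.42
ee_pos: [448.2, -391.3, 229.7]
tool_rot: [3.14, 0.002, 1.698]
wrist_force: [0.1, 0.2, 0.2]
grip_width: 1.001
finger_force: 0.0
```

```bash
python3 - <<'E'
from h import *
s=st();p=snapshot('wrist');pos('bottle1',p);go([447,-390,222.5],1.698)
E
```

```text
t 42.425 j6 -0.963 tcp [448.2, -391.3, 229.7] rpy [3.14, 0.002, 1.698] F [0.1, 0.2, 0.2] w 1.001 ff 0.0
bottle1 0.84 [441.0, -394.0, 4.0]
tool delta [1.6, -1.1, 7.7] wz deg 0.0
```

Call:
send_rows([
  [[0,-2,7.3,0,0,0,0],[0,0,0,0,0,0,255],[0,0,0,0,0,0,255],[0,0,0,0,0,0,255],[0,0,0,0,0,0,255],[0,0,0,0,0,0,255],[0,0,0,0,0,0,255],[0,0,-20,0,0,0,255],[0,0,-40,0,0,0,255],[0,0,-40,0,0,0,255],[0,0,-22,0,0,0,255],[0,0,0,0,0,0,255]],
])

```text
time_s: 44.02
ee_pos: [446.3, -391.8, 347.1]
tool_rot: [3.138, 0.005, 1.698]
wrist_force: [0.5, 0.1, -0.6]
grip_width: 0.34
finger_force: 39.6
```

```bash
python3 - <<'E'
from h import *
s=st();p=snapshot('wrist');cv2.imwrite('pics/w9.png',p['pixels']);pos('bottle1',p);go([499.7,66.3,345],1.698)
E
```

```text
t 44.025 j6 -0.966 tcp [446.3, -391.8, 347.1] rpy [3.138, 0.005, 1.698] F [0.5, 0.1, -0.6] w 0.34 ff 39.6
bottle1 0.98 [444.0, -395.0, 133.0]
tool delta [446.5, 112.0, -1.6] wz deg 0.0
```

View pics/w9.png

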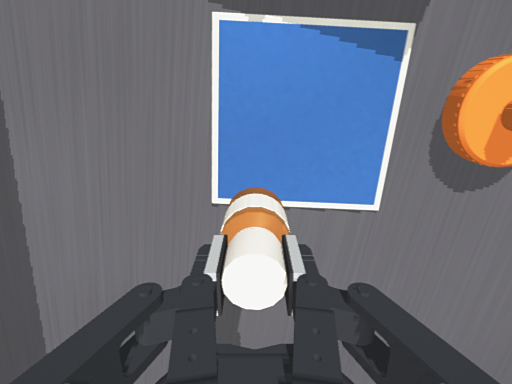

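Call:
send_rows([
  [[20,5,0,0,0,0,255],[45,11.3,0,0,0,0,255],[52,13,0,0,0,0,255],[52,13,0,0,0,0,255],[52,13,0,0,0,0,255],[52,13,0,0,0,0,255],[52,13,0,0,0,0,255],[52,13,0,0,0,0,255],[40,10,0,0,0,0,255],[20,5,0,0,0,0,255],[9.5,2.7,0,0,0,0,255],[0,0,0,0,0,0,255]],
])

```text
time_s: 45.62
ee_pos: [499.3, 66.6, 342.5]
tool_rot: [-3.14, -0.0, 1.7]
wrist_force: [0.9, 0.1, 0.0]
grip_width: 0.339
finger_force: 39.6
```

```bash
python3 - <<'E'
from h import *
s=st();p=snapshot('wrist');cv2.imwrite('pics/w10.png',p['pixels']);pos('bottle1',p);pos('well_floor',p);go([499.7,66.3,300],1.698)
print(ray(p,254,281,s['ee_pos'][2]-218+76))
E
```

```text
t 45.625 j6 -0.136 tcp [499.3, 66.6, 342.5] rpy [-3.14, -0.0, 1.7] F [0.9, 0.1, 0.0] w 0.339 ff 39.6
bottle1 0.76 [497.0, 67.0, 125.0]
bottle1 0.71 [556.0, 74.0, 70.0]
well_floor 0.62 [527.0, 68.0, 67.0]
tool delta [1.0, 0.1, 43.1] wz deg -0.0
[497.39056019  68.59511536 200.45221045]
```

View pics/w10.png

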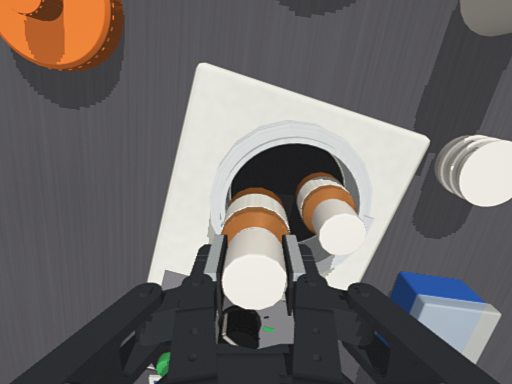

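Call:
send_rows([
  [[-1,1,12,0,0,0,255],[0,0,14,0,0,0,255],[0,0,12,0,0,0,255],[0,0,8,0,0,0,255],[0,0,3.5,0,0,0,255],[0,0,2,0,0,0,255],[0,0,0,0,0,0,255]],
])

```text
time_s: 46.65
ee_pos: [501.3, 65.2, 292.1]
tool_rot: [3.141, 0.0, 1.698]
wrist_force: [0.3, 0.8, -1.7]
grip_width: 0.337
finger_force: 39.6
```

Call:
send_rows([
  [[0,0,1.5,0,0,0,255],[0,0,1,0,0,0,255],[0,0,0,0,0,0,255]],
])

```text
time_s: 47.02
ee_pos: [501.1, 65.2, 289.4]
tool_rot: [-3.142, 0.0, 1.698]
wrist_force: [-0.4, 0.0, -2.2]
grip_width: 0.335
finger_force: 39.6
```

Call:
send_rows([
  [[0,0,1,0,0,0,255],[0,0,0.5,0,0,0,255],[0,0,0,0,0,0,255]],
])

```text
time_s: 47.4
ee_pos: [501.1, 65.2, 287.8]
tool_rot: [-3.141, -0.0, 1.698]
wrist_force: [0.3, 0.1, -0.9]
grip_width: 0.339
finger_force: 39.6
```

Call:
send_rows([
  [[0,0,1,0,0,0,255],[0,0,0,0,0,0,255]],
])

```text
time_s: 47.65
ee_pos: [501.3, 65.2, 287.5]
tool_rot: [3.141, 0.0, 1.698]
wrist_force: [-1.7, 0.3, 4.5]
grip_width: 0.337
finger_force: 40.1
```

Call:
send_rows([
  [[0,0,0,0,0,0,140],[0,0,0,0,0,0,140],[0,0,0,0,0,0,140],[0,0,-15,0,0,0,140],[0,0,-25,0,0,0,140],[0,0,-35,0,0,0,60],[0,0,-30,0,0,0,0],[0,0,0,0,0,0,0]],
])

```text
time_s: 48.65
ee_pos: [502.3, 65.2, 396.2]
tool_rot: [3.133, 0.001, 1.698]
wrist_force: [0.7, -0.1, -0.3]
grip_width: 1.003
finger_force: 0.0
```

```bash
python3 - <<'E'
from h import *
s=st();p=snapshot('wrist');pos('bottle1',p)
p=snapshot('scene');pos('bottle1',p);pos('dial_grip',p)
# warmer frame from well/button estimates
go([502,-74,390]);
E
```

```text
t 48.65 j6 -0.137 tcp [502.3, 65.2, 396.2] rpy [3.133, 0.001, 1.698] F [0.7, -0.1, -0.3] w 1.003 ff 0.0
bottle1 0.85 [501.0, 62.0, 73.0]
bottle1 0.81 [554.0, 74.0, 68.0]
bottle1 0.82 [555.0, 70.0, 69.0]
bottle1 0.7 [505.0, 65.0, 67.0]
dial_grip 0.94 [500.0, -73.0, 90.0]
tool delta [-138.2, -16.2, 0.2]
```

Call:
send_rows([
  [[-28,-3.2,0,0,0,0,0],[-40,-4.8,0,0,0,0,0],[-40,-4.8,0,0,0,0,0],[-30,-3.4,0,0,0,0,0],[0,0,0,0,0,0,0],[0,0,0,0,0,0,0]],
])

```text
time_s: 49.65
ee_pos: [502.3, -73.3, 390.9]
tool_rot: [-3.14, -0.001, 1.698]
wrist_force: [-0.5, -0.3, 0.7]
grip_width: 0.999
finger_force: 0.0
```

```bash
python3 - <<'E'
from h import *
s=st();p=snapshot('wrist');I=p['pixels'];cv2.imwrite('pics/w11.png',cv2.resize(I[90:370,120:400],(600,600)));pos('dial_grip',p);pos('start_top',p)
print(px(p,[502,-74,102]))
E
```

```text
t 49.65 j6 -0.411 tcp [502.3, -73.3, 390.9] rpy [-3.14, -0.001, 1.698] F [-0.5, -0.3, 0.7] w 0.999 ff 0.0
dial_grip 0.68 [503.0, -73.0, 91.0]
start_top 0.76 [437.0, -121.0, 89.0]
[255.71532929 184.43750527]
```

View pics/w11.png

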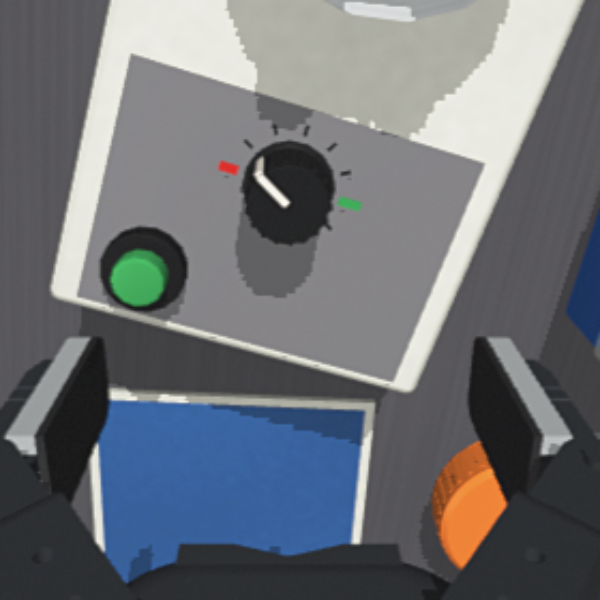

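Call:
send_rows([
  [[0,0,20,0,0,-9.5,0],[0,0,25,0,0,-9.5,0],[0,0,25,0,0,-9.5,0],[0,0,25,0,0,-9.5,0],[0,0,20,0,0,-9.5,0],[0,0,15,0,0,-9.5,0],[0,0,10,0,0,0,0],[0,0,2,0,0,0,0],[0,0,0,0,0,0,0]],
])

```text
time_s: 50.92
ee_pos: [502.9, -73.6, 250.3]
tool_rot: [3.141, 0.001, 2.692]
wrist_force: [0.4, 0.3, 0.4]
grip_width: 1.001
finger_force: 0.0
```

Call:
send_rows([
  [[0,0,0,0,0,0,255],[0,0,0,0,0,0,255],[0,0,0,0,0,0,255],[0,0,0,0,0,0,255],[0,0,0,0,0,0,255],[0,0,0,0,0,0,255]],
])

```text
time_s: 51.68
ee_pos: [502.5, -74.8, 250.9]
tool_rot: [-3.138, 0.0, 2.694]
wrist_force: [-3.1, -4.1, 4.7]
grip_width: 0.42
finger_force: 39.9
```

Call:
send_rows([
  [[0,0,0,0,0,10,255],[0,0,0,0,0,10,255],[0,0,0,0,0,10,255],[0,0,0,0,0,10,255],[0,0,0,0,0,10,255],[0,0,0,0,0,10,255],[0,0,0,0,0,10,255],[0,0,0,0,0,10,255],[0,0,0,0,0,10,255],[0,0,0,0,0,10,255],[0,0,0,0,0,10,255],[0,0,0,0,0,10,255]],
])

```text
time_s: 53.18
ee_pos: [502.2, -74.8, 250.9]
tool_rot: [3.141, 0.004, 0.594]
wrist_force: [-4.8, -3.3, 7.3]
grip_width: 0.421
finger_force: 40.2
```

Call:
send_rows([
  [[0,0,0,0,0,10,255],[0,0,0,0,0,10,255],[0,0,0,0,0,10,255],[0,0,0,0,0,0,255],[0,0,0,0,0,0,60],[0,0,0,0,0,0,0],[0,0,0,0,0,0,0],[0,0,-20,0,0,0,0],[0,0,-40,0,0,0,0],[0,0,-40,0,0,0,0],[0,0,-40,0,0,0,0],[0,0,0,0,0,0,0]],
])

```text
time_s: 54.68
ee_pos: [504.1, -74.0, 394.3]
tool_rot: [3.139, -0.009, 0.075]
wrist_force: [0.2, 0.5, 0.1]
grip_width: 0.996
finger_force: 0.0
```

```bash
python3 - <<'E'
from h import *
s=st();p=snapshot('wrist');I=p['pixels'];cv2.imwrite('pics/w12.png',I);pos('start_top',p)
print(ray(p,*px(p,[437,-123,88]),88));go([438,-123,300])
E
```

```text
t 54.675 j6 1.212 tcp [504.1, -74.0, 394.3] rpy [3.139, -0.009, 0.075] F [0.2, 0.5, 0.1] w 0.996 ff 0.0
start_top 0.8 [436.0, -122.0, 92.0]
[ 437. -123.   88.]
tool delta [-68.1, 44.4, 89.9]
```

View pics/w12.png

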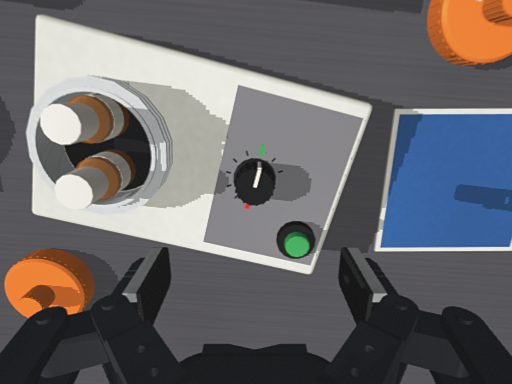

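```bash
python3 - <<'E'
from h import *
st();p=snapshot('wrist');X=ray(p,297,243.5,88);print(X);go([X[0],X[1],275])
E
```

```text
t 54.775 j6 1.212 tcp [502.5, -73.6, 389.9] rpy [3.142, -0.0, 0.075] F [-1.3, -0.6, -1.1] w 0.997 ff 0.0
[ 435.83405286 -123.1638704    88.        ]
tool delta [-69.7, 44.6, 113.8]
```

Call:
send_rows([
  [[-23,15,0,0,0,0,255],[-23,15,0,0,0,0,255],[-22.6,15,0,0,0,0,255],[0,0,25,0,0,0,255],[0,0,35,0,0,0,255],[0,0,30,0,0,0,255],[0,0,20,0,0,0,255],[0,0,8,0,0,0,255],[0,0,3,0,0,0,255],[0,0,0,0,0,0,255]],
])

```text
time_s: 56.08
ee_pos: [437.8, -123.9, 269.1]
tool_rot: [3.141, -0.0, 0.075]
wrist_force: [0.0, -0.5, -0.3]
grip_width: -0.001
finger_force: 0.0
```

Call:
send_rows([
  [[0,0,2,0,0,0,255],[0,0,2,0,0,0,255],[0,0,2,0,0,0,255],[0,0,2,0,0,0,255],[0,0,0,0,0,0,255]],
])

```text
time_s: 56.7
ee_pos: [437.9, -124.0, 261.3]
tool_rot: [3.141, -0.001, 0.075]
wrist_force: [-0.5, 0.5, 3.4]
grip_width: 0.003
finger_force: 1.8
```

Contact begins near 261, as expected. Now I'll press to the stop.

Call:
send_rows([
  [[0,0,2,0,0,0,255],[0,0,2,0,0,0,255],[0,0,2,0,0,0,255],[0,0,0.5,0,0,0,255],[0,0,0,0,0,0,255]],
])

```text
time_s: 57.32
ee_pos: [438.6, -124.2, 258.9]
tool_rot: [-3.141, 0.001, 0.076]
wrist_force: [-11.9, 4.6, 32.1]
grip_width: -0.001
finger_force: 16.2
```

```bash
python3 - <<'E'
from h import *
st();p=snapshot('wrist');I=p['pixels'];u,v=px(p,[437,-123,85]).astype(int);print(u,v)
cv2.imwrite('pics/w13.png',cv2.resize(I[max(0,v-90):v+90,u-110:u+110],None,fx=3,fy=3))
E
```

```text
t 57.325 j6 1.065 tcp [438.6, -124.2, 258.9] rpy [-3.141, 0.001, 0.076] F [-11.9, 4.6, 32.1] w -0.001 ff 16.2
251 248
```

View pics/w13.png

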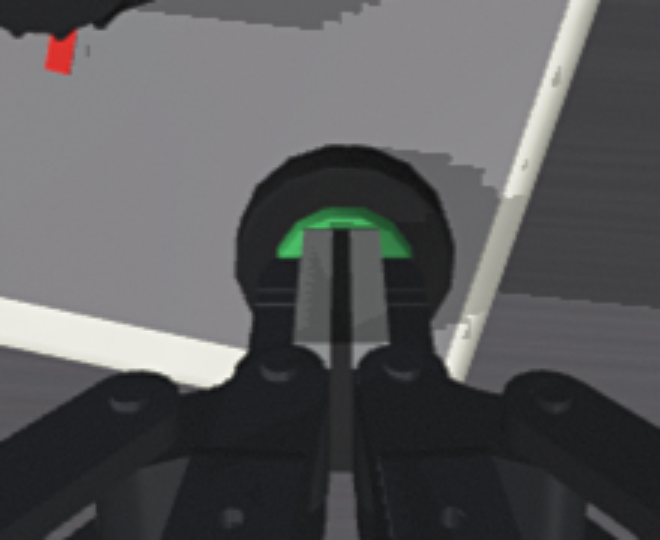

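Call:
send_rows([
  [[0,0,-4.5,0,0,0,255],[0,0,0,0,0,0,255],[0,0,0,0,0,0,255]],
])

```text
time_s: 57.75
ee_pos: [438.0, -124.0, 259.4]
tool_rot: [3.141, -0.001, 0.075]
wrist_force: [-0.0, 0.5, 7.1]
grip_width: -0.001
finger_force: 3.5
```

Call:
send_rows([
  [[0,0,-1.5,0,0,0,255],[0,0,0,0,0,0,255],[0,0,0,0,0,0,255]],
])

```text
time_s: 58.12
ee_pos: [437.9, -124.0, 260.5]
tool_rot: [3.141, -0.001, 0.075]
wrist_force: [2.3, 0.2, 3.4]
grip_width: -0.001
finger_force: 2.1
```

Call:
send_rows([
  [[0,0,-1.5,0,0,0,255],[0,0,0,0,0,0,255],[0,0,0,0,0,0,255]],
])

```text
time_s: 58.5
ee_pos: [437.7, -123.9, 262.0]
tool_rot: [3.141, -0.001, 0.075]
wrist_force: [2.4, -1.4, 4.4]
grip_width: 0.001
finger_force: 1.7
```

Call:
send_rows([
  [[0,0,-1.5,0,0,0,255],[0,0,0,0,0,0,255],[0,0,0,0,0,0,255]],
])

```text
time_s: 58.88
ee_pos: [437.4, -123.7, 263.2]
tool_rot: [-3.141, 0.001, 0.075]
wrist_force: [1.9, -0.6, 3.5]
grip_width: -0.002
finger_force: 1.3
```

Call:
send_rows([
  [[0,0,-1.5,0,0,0,255],[0,0,0,0,0,0,255],[0,0,0,0,0,0,255]],
])

```text
time_s: 59.25
ee_pos: [437.2, -123.7, 264.5]
tool_rot: [-3.141, 0.001, 0.075]
wrist_force: [-0.2, -1.2, 2.3]
grip_width: 0.0
finger_force: 0.9
```

Call:
send_rows([
  [[0,0,-20,0,0,0,255],[0,0,-40,0,0,0,255],[0,0,-40,0,0,0,255],[0,0,-30,0,0,0,255],[0,0,0,0,0,0,255],[0,0,0,0,0,0,255]],
])

```text
time_s: 60.0
ee_pos: [436.8, -123.4, 393.0]
tool_rot: [-3.14, 0.003, 0.075]
wrist_force: [-0.3, -0.1, -0.4]
grip_width: -0.001
finger_force: 0.0
```

```bash
python3 - <<'E'
from h import *
st();p=snapshot('scene')
for q in ['cover','cover_mat','bottle1','dishes','tipbox','pens']: pos(q,p,3)
print(job_done())
E
```

```text
t 60.0 j6 1.065 tcp [436.8, -123.4, 393.0] rpy [-3.14, 0.003, 0.075] F [-0.3, -0.1, -0.4] w -0.001 ff 0.0
cover 0.97 [306.0, 198.0, 1.0]
cover 0.59 [533.0, 337.0, 5.0]
bottle1 0.76 [505.0, 67.0, 68.0]
bottle1 0.53 [553.0, 71.0, 70.0]
dishes 0.75 [720.0, 101.0, -1.0]
tipbox 0.68 [730.0, -100.0, 2.0]
tipbox 0.43 [498.0, -76.0, 88.0]
tipbox 0.23 [531.0, 68.0, 70.0]
pens 0.81 [692.0, 259.0, 7.0]
the job is handed in; nothing more can be done
None
```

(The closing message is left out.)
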